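# Clamp the offcut with the vice key

## Task

Clamp the wooden block in the small blue cam vice: lift the red-gripped square key out of its wooden rest, find how it fits the hidden square socket in the vice (press lightly and turn until it drops fully home), then turn it clockwise, taking fresh grips as needed, until the moving jaw holds the block tight. Leave the key standing in the socket, let go of it, and do not disturb the red screwdriver or the yellow tape measure.

Things in the scene. Friction and masses are not known exactly. Their poses are not given: they have to be found in the camera images.
- cam_vice: Blue and dark steel cam vice fixed to the bench (its place varies). Origin on the bench under the key socket's axis; z up; +x points from the socket toward the jaws. Base plate 12 mm thick, x -45 to +158 mm, 96 mm wide. Blue housing 80 x 84 mm round the socket, its top 62 mm above the bench. Fixed jaw face at x = +132 mm; jaws 84 mm wide, tops 56 mm above the bench.
- socket (a point): Middle of the mouth of the key socket, level with the housing's top (62 mm above the bench); axes as the vice's. From here a 45 degree cone (42 mm across, 8 mm deep) leads into a round bore 26.4 mm across; 16 mm below the mouth is the rim of a steel spindle with a square hole 19.5 mm wide, whose floor is 38 mm below the mouth.
- spindle_rim (a point): Middle of the spindle's rim, in the bore; axes as the vice's, not the square hole's, whose angle is hidden (any). A key turned wrong rests on the rim; within 5 degrees it drops 22 mm. Drag 0.2 N m while moving: pressing under 10 N does not turn it. Turned clockwise (from above) it closes the jaw by 3 mm per rad; 1.2 to 2.2 rad in all, tight at 0.35 to 0.5 N m. It stays where it is left.
- moving_jaw: Moving jaw, 84 mm wide, 40 mm high. Origin at the middle of its steel face, which looks along +x of the vice and at the start is about 49.5 mm from the fixed jaw's face. Only the key moves it; it travels about 4 to 5 mm until the block is gripped.
- wood_block: Wood offcut 45 x 90 x 35 mm (45 across the jaws), lying loosely on the base plate between the jaws; origin at the centre of its underside. It need not be touched.
- key_grip (a point): Centre of the red grip of the loose key: a rounded square block 38 x 38 x 46 mm (height), its flat sides facing x and y of the key. z points up along the key. The key, 0.22 kg, stands upright in its rest at the start.
- key_tip (a point): Lower end of the key, 93 mm below key_grip on the key's axis. Steel square 18 mm wide with sides parallel to those of the grip, tapered to 16 mm over the last 3 mm, 45 mm long; above it a round shank up to the grip, whose underside is 70 mm above the tip. Up to 12 degrees off, the taper catches 2 to 5 mm below the rim and may wedge and drag the spindle: ease up, turn a little either way.
- key_rest: Wooden rest 74 x 74 x 50 mm on a 90 mm rubber foot, fixed to the bench (its place varies). Origin at the centre of its underside. The key stands loosely in its round hole (29 mm across, floor 12 mm above the bench).
- screwdriver_red: Bystander: red screwdriver 209 mm long, 28 mm thick, lying; origin under its middle.
- tape_measure: Bystander: yellow tape measure 41 x 86 x 66 mm, origin under its middle.
Things that resemble listed ones, but are neither listed nor needed, are in the scene too. Of the things that look like the part that bears key_grip, the middle-sized one is meant.

How it is judged (in metres and radians):
On the way, in this order (a step that is already met when the one before it is completed fails the run):
1. the key is lifted clear of its rest (height (world z) of key_tip above 0.056 m), for 0.1 s.
2. the key has dropped home in the socket (tip within 6 mm of the socket floor) (z of key_tip in the frame of socket below -0.032 m and horizontal distance between key_tip and socket below 0.005 m), for 0.1 s.
3. the moving jaw presses on the block with more than 6 N (contact force between moving_jaw and wood_block above 6 N), for 0.2 s.
At the end, for the whole second after the job is handed in: The block lies level and still, gripped by the moving jaw with more than 6 N (jaw its face less than 46.5 mm from the fixed jaw); the key stands at rest in the socket, its tip within 8 mm of the socket floor and 6 mm of its axis, leaning less than 0.2 rad, released (contact force between moving_jaw and wood_block above 6 N and x of moving_jaw in the frame of cam_vice above 0.0855 m and angle between wood_block's own z axis and vertical below 0.1 rad and linear speed of each of wood_block, key below 0.02 m/s and z of key_tip in the frame of socket below -0.03 m and horizontal distance between key_tip and socket below 0.006 m and angle between key_grip's own z axis and vertical below 0.2 rad); the robot touches nothing.
It fails at once if the screwdriver is moved more than 30 mm (distance of screwdriver_red from where it was at the start of the episode above 0.03 m).
It fails at once if the tape measure is moved more than 30 mm (distance of tape_measure from where it was at the start of the episode above 0.03 m).
It also fails if it takes over 72 s, if anything falls off the work surface, if the arm or the gripper's body presses on something with over 40 N, if the wrist force passes 120 N, or if a joint passes its speed limit or range.

## Robot

A 6-joint arm with a two-finger parallel gripper is mounted at the origin on a cart in front of the work surface, level with it; the furniture and walls round the work are solid. World frame = base frame: x ahead of the robot, y to its left, z up, the work surface at z = 0. Lengths are in mm, angles in rad, forces in N, time in s.
With the tool pointing down it reaches from about 300 to 750 mm from the base axis. Payload 8.5 kg.
Tool frame: the origin (TCP) lies at the very end of the fingers, on their centre line; the grasp point (between the pads) lies 19 mm behind it; z points along the fingers, y is the line along which they close (so a half turn about z gives the same grasp; the last joint's range is limited). The gripper opens to 88 mm and grips with 3 to 60 N. Pads are 18 mm wide; open, the fingers measure 123 mm over their backs; the gripper's body (75 mm by 187 mm) begins 45 mm behind the grasp point.
Start: joints at [0.888, 0.381, 1.297, -0, 1.464, -0.215], TCP at [247.997, 490.895, 238.748] pointing down, gripper open.
Joint ranges: [-3.11, 3.11], [-0.89, 2.33], [0.22, 2.48], [-1.42, 4.56], [0.17, 2.85], [-2.88, 2.88]. Speed limits (rad/s): [2.39, 2.39, 3.14, 3.14, 3.14, 3.14].

## Interface

Orientations are given as a unit quaternion [w, x, y, z].
In Python, from plant import r gives the robot as it stands.
- The arm moves only by the tool send_rows, never from a script. Its argument "targets" is a list of rows, each a list of 2 entries, a list of its own where there are three numbers: the shift along the tool's x, y, z in m, then the turn about the tool's z in degrees. In form: [[[x, y, z], roll], ...]. A call has 1 to 20 rows; each row is the pose to reach, as a shift and turn from the pose commanded when the call began, along the tool's axes at that moment; what a row does not reach only later rows make up. A row lasts 1/8 s, in which the tool goes at most 62.5 mm and 10.7 degrees, less where a joint would pass 70% of its speed; a pose out of reach is approached as far as the arm can. A call with a gripper value outside its range is refused whole. "fingers" is the opening, from 0 (shut) to 1 (fully open), set as the call begins (left out, the last holds). The fingers move at their own pace and stop on an object; "newtons" is the grip in N (left out, the last holds). Time passes only in rows, so rows that repeat a pose let the fingers close. It gives the time, the measured TCP pose, the force, the opening and the grip force at its end, in the units of the state.
- r.read_state(): the state, without advancing time (a new reading comes with each control period).
- r.get_image(name): name is "side" or "top" or "wrist"; returns a dict with "color" (384x512x3 uint8, blue, green, red), "z_map" (384x512 float32, mm along the optical axis (not along the pixel's ray), 0 where there is no reading), "fovy" (degrees; the focal length in pixels is half the picture's height over the tangent of half this angle, whatever the lens; pixels are square), "cx", "cy" (the principal point, pixels), "k1" (the pictures are not rectified: a ray, as slopes to the right and down, at radius r is drawn at 1 + k1 r^2 times it, then the intrinsics apply), "R" (3x3) and "t" (3): a world point X has camera coordinates R X + t; the wrist camera has in their place "tool_from_camera" (4x4, takes a point from camera to tool coordinates, whose origin is the TCP and whose axes are the flange's). Camera axes: x right, y down, z forward; pixel columns grow to the right and rows downward; lengths in mm; the calibration is good to about 2 mm. A picture is of the moment at which its call begins: read the wrist's pose just before it.
- r.close_job(): hands the job in; it is judged then, once.
The state is a dict: "time_s": time; "q": joint angles; "qd": joint speeds; "effort": joint torques, N m; "eef_pos": TCP position; "orientation": TCP orientation; "ft_force": force on the tool from outside, world axes, zero at the start; "ft_torque": the same for the moment, N m; "opening": finger opening in mm; "gripper_force": force on a finger pad.
Only numpy, scipy, OpenCV 4.12 (cv2) and the standard library are available. Lean on these libraries where they do the work, as an engineer would, in place of code of your own. Each camera call takes 0.05 s, during which the arm holds its last target. There are 200 camera calls.

## Working session

There is one attempt and no reset: what is moved stays moved. The work goes in short steps, Python scripts to look and compute and a tool call to move; the robot and the scene stay as the last step left them, time stands still between calls to the robot, and variables do not carry over. Pictures are saved under pics/ and viewed, at most 10 in all, crops included, and the job is handed in when it is done.

Besides the shell and the picture viewer there is one more tool, called after "Request:" as a command line: name --argument value ..., lists and objects as JSON in quotes. send_rows: Moves the arm, as the interface text tells. Its arguments: {"type":"object","properties":{"targets":{"type":"array"},"fingers":{"type":"number"},"newtons":{"type":"number"}},"required":["targets"]}

```bash
mkdir -p pics; ls; cat > h.py <<'E'
import numpy as np, cv2
from plant import r
def f(im): return im["color"].shape[0]/2/np.tan(np.radians(im["fovy"])/2)
def und(im,u,v):
    x=(np.asarray(u,float)-im["cx"])/f(im); y=(np.asarray(v,float)-im["cy"])/f(im)
    a,b=x.copy(),y.copy()
    for _ in range(20):
        s=1+im["k1"]*(a*a+b*b); a,b=x/s,y/s
    return a,b
def pose(s):
    w,x,y,z=s["orientation"]
    R=np.array([[1-2*(y*y+z*z),2*(x*y-z*w),2*(x*z+y*w)],[2*(x*y+z*w),1-2*(x*x+z*z),2*(y*z-x*w)],[2*(x*z-y*w),2*(y*z+x*w),1-2*(x*x+y*y)]])
    return R,np.array(s["eef_pos"])
def cam2world(im,P,s=None):
    P=np.asarray(P,float)
    if "R" in im: return (P-np.array(im["t"]))@np.array(im["R"])
    T=np.array(im["tool_from_camera"]); R,t=pose(s)
    return (P@T[:3,:3].T+T[:3,3])@R.T+t
def onplane(im,u,v,h,s=None):
    a,b=und(im,u,v); d=np.stack([a,b,np.ones_like(a)],-1)
    o=cam2world(im,np.zeros(3),s); w=cam2world(im,d,s)-o
    return o+w*((h-o[2])/w[...,2])[...,None]
def cloud(im,s=None):
    v,u=np.mgrid[0:im["z_map"].shape[0],0:im["z_map"].shape[1]]
    a,b=und(im,u,v); z=im["z_map"]
    return cam2world(im,np.stack([a*z,b*z,z],-1),s)
E
python3 - <<'E'
from h import *
s=r.read_state(); print({k:np.round(v,3) for k,v in s.items()}); print(pose(s)[0].round(3))
for n in("top","side","wrist"):
    im=r.get_image(n); np.save(f"pics/{n}0.npy",im,allow_pickle=True); cv2.imwrite(f"pics/{n}0.png",im["color"])
    print(n,im["fovy"],im["k1"],cam2world(im,np.zeros(3),s).round(0))
    if n=="wrist":print(im["tool_from_camera"])
E
```

```text
pics
{'time_s': np.float64(0.0), 'q': array([ 0.888,  0.381,  1.298,  0.   ,  1.464, -0.215]), 'qd': array([-0.001,  0.   , -0.   ,  0.001,  0.001,  0.001]), 'effort': array([-0.0000e+00, -4.3795e+01, -2.2456e+01,  7.1000e-02,  3.5000e-02,
       -0.0000e+00]), 'eef_pos': array([247.832, 490.681, 238.127]), 'orientation': array([-0.   ,  0.232,  0.973, -0.001]), 'ft_force': array([-0.14 ,  0.696,  0.011]), 'ft_torque': array([0.022, 0.02 , 0.017]), 'gripper_force': np.float64(0.0), 'opening': np.float64(88.359)}
[[-0.893  0.451 -0.001]
 [ 0.451  0.893 -0.001]
 [ 0.    -0.001 -1.   ]]
top 54.9202068637444 -0.006342673770431033 [459.   1. 970.]
side 48.40777397634318 0.026726953033837306 [ 409. -746.  785.]
wrist 58.72021434951131 -0.0487080398714141 [182. 525. 384.]
[[-5.49407058e-04 -9.56538369e-01 -2.91605979e-01  7.47386486e+01]
 [ 9.99999820e-01 -4.54946372e-04 -3.91738531e-04  9.60607924e-01]
 [ 2.42047853e-04 -2.91606142e-01  9.56538446e-01 -1.45903320e+02]
 [ 0.00000000e+00  0.00000000e+00  0.00000000e+00  1.00000000e+00]]
```

View pics/top0.png

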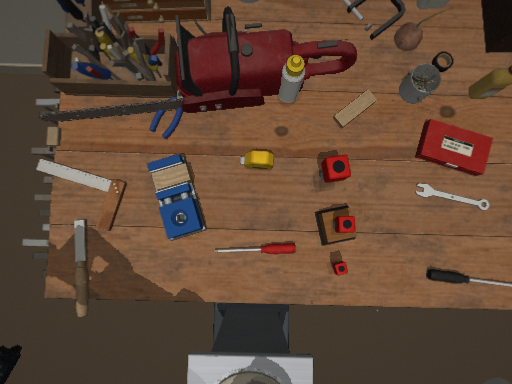

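View pics/side0.png

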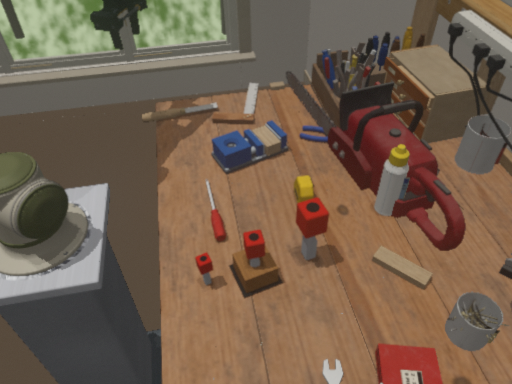

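The top view has three red grips: large at (336,168), middle at (345,225) standing in the wooden rest, and small at (341,268). The middle one fits, being middle-sized and in the rest. The vice is at (180,205), with its socket at about (180,218). The screwdriver is at (258,249) and the tape at (259,159). I'll confirm with a crop and measure.

```bash
python3 - <<'E'
from h import *
T=np.load("pics/top0.npy",allow_pickle=True).item(); S=np.load("pics/side0.npy",allow_pickle=True).item()
c=T["color"]; 
a=cv2.resize(c[145:285,300:375],None,fx=4,fy=4,interpolation=cv2.INTER_CUBIC); b=cv2.resize(c[145:245,140:215],None,fx=5.6,fy=5.6,interpolation=cv2.INTER_CUBIC)
cv2.imwrite("pics/crop0.png",np.hstack([a,b[:560]]))
hsv=cv2.cvtColor(c,cv2.COLOR_BGR2HSV); X=cloud(T)
red=((hsv[...,0]<6)|(hsv[...,0]>174))&(hsv[...,1]>170)&(hsv[...,2]>90)
n,l,st,ce=cv2.connectedComponentsWithStats(red.astype(np.uint8))
for i in range(1,n):
    if st[i,4]>60 and 300<ce[i,0]<370 and ce[i,1]>140:
        m=l==i; z=X[m][:,2]; zt=np.percentile(z,90); m2=m&(X[...,2]>zt-6)
        p=np.argwhere(m2)[:,::-1].astype(np.float32); rr=cv2.minAreaRect(onplane(T,p[:,0],p[:,1],zt)[:,:2].astype(np.float32))
        print("red",ce[i].round(),zt.round(1),rr)
blue=(hsv[...,0]>100)&(hsv[...,0]<125)&(hsv[...,1]>130)&(np.indices(red.shape)[1]>140)&(np.indices(red.shape)[1]<215)&(np.indices(red.shape)[0]>145)
Z=X[...,2]
m=blue&(abs(Z-62)<6); p=np.argwhere(m)[:,::-1].astype(np.float32); p=p[p[:,1]>185]
print("housing",len(p),np.median(Z[m]),cv2.minAreaRect(onplane(T,p[:,0],p[:,1],62.)[:,:2].astype(np.float32)))
# socket: dark/low pixels in housing
box=(np.indices(red.shape)[1]>168)&(np.indices(red.shape)[1]<193)&(np.indices(red.shape)[0]>206)&(np.indices(red.shape)[0]<230)
m=box&~blue; q=np.argwhere(m)[:,::-1]; print("socket px",q.mean(0),len(q),onplane(T,*q.mean(0),62.))
# all-vice footprint
m=blue; p=np.argwhere(m)[:,::-1]; print("blue all",cv2.minAreaRect(X[m][:,:2].astype(np.float32)))
E
```

```text
red [338. 167.] 160.5 ((612.2891235351562, -184.3574676513672), (49.84623718261719, 49.856475830078125), 9.633440017700195)
red [346. 224.] 130.7 ((486.2890930175781, -211.87844848632812), (36.970664978027344, 34.33169174194336), 0.3942696750164032)
red [341. 268.] 86.1 ((382.5576477050781, -210.5671844482422), (25.61181640625, 26.532241821289062), 17.127349853515625)
housing 1045 61.81239207019307 ((509.82574462890625, 187.21658325195312), (115.225341796875, 83.67987060546875), 19.054664611816406)
socket px [180.11340206 217.43298969] 97 [493.15769096 179.97816675  62.        ]
blue all ((512.9421997070312, 165.03744506835938), (308.31805419921875, 156.35093688964844), 44.99369812011719)
```

View pics/crop0.png

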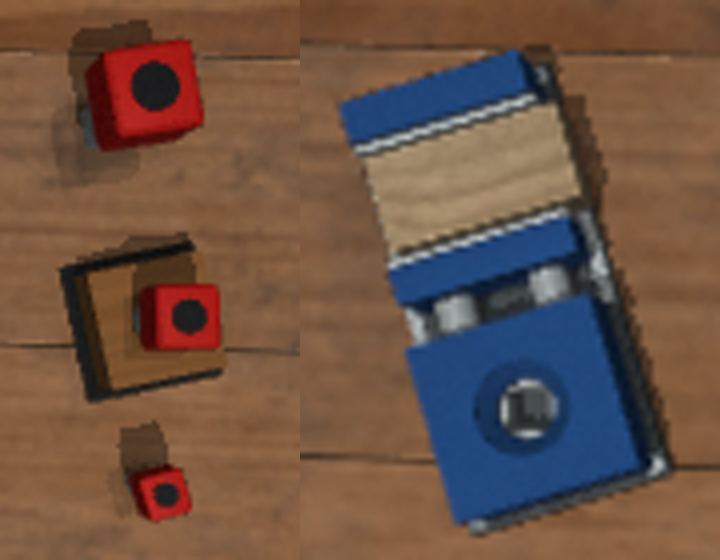

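The crop confirms it: the middle grip stands in the wooden rest, and its sides are nearly square to the world axes. The vice is at the left of the scene, yawed about 17°. I'm moving to a hover above the key for a closer look, with tool y along world y.

Request:
send_rows --targets '[[[-0.04, -0.04, 0], -3], [[-0.08, -0.08, 0], -6], [[-0.12, -0.12, 0], -8], [[-0.16, -0.16, 0], -10], [[-0.2, -0.2, 0], -12], [[-0.24, -0.24, 0], -14], [[-0.28, -0.28, 0], -16], [[-0.32, -0.32, 0], -18], [[-0.36, -0.36, 0], -20], [[-0.4, -0.4, 0], -22], [[-0.44, -0.44, 0.01], -24], [[-0.48, -0.48, 0.03], -26], [[-0.51, -0.51, 0.05], -26.8], [[-0.53, -0.52, 0.068], -26.8], [[-0.53, -0.52, 0.068], -26.8], [[-0.53, -0.52, 0.068], -26.8], [[-0.53, -0.52, 0.068], -26.8]]' --fingers 1 --newtons 30

```text
time_s: 2.28
eef_pos: [486.5, -211.5, 171.7]
orientation: [0.001, -0.0, 1.0, -0.0]
ft_force: [-0.3, 0.2, -0.7]
opening: 88.2
gripper_force: 0.0
```

```bash
python3 - <<'E'
from h import *
s=r.read_state(); im=r.get_image("wrist"); print(s["time_s"],s["eef_pos"],s["q"].round(3) if hasattr(s["q"],"round") else s["q"]); R,t=pose(s); print(R.round(3))
cv2.imwrite("pics/w1.png",im["color"])
hsv=cv2.cvtColor(im["color"],cv2.COLOR_BGR2HSV); X=cloud(im,s)
red=((hsv[...,0]<6)|(hsv[...,0]>174))&(hsv[...,1]>150)&(hsv[...,2]>60)
n,l,st,ce=cv2.connectedComponentsWithStats(red.astype(np.uint8))
for i in range(1,n):
    if st[i,4]>400:
        m=l==i; x=X[m]; x=x[x[:,2]>0]; zt=np.percentile(x[:,2],80); k=m&(abs(X[...,2]-zt)<4)
        print(ce[i].round(),st[i,4],"ztop",zt.round(1),cv2.minAreaRect(X[k][:,:2].astype(np.float32)))
E
```

```text
2.275 [ 486.50871692 -211.46409206  171.68667826] [-0.633  0.406  1.464  0.     1.27  -2.205]
[[-1.    -0.001  0.001]
 [-0.001  1.    -0.001]
 [-0.001 -0.001 -1.   ]]
[266.  42.] 1514 ztop 83.8 ((383.2168884277344, -208.53948974609375), (27.07041358947754, 26.88370704650879), 17.557409286499023)
[431. 103.] 2979 ztop 26.4 ((423.13739013671875, -62.640159606933594), (21.331275939941406, 86.91996765136719), 4.259520053863525)
[263. 208.] 3561 ztop 128.1 ((487.0559997558594, -210.28463745117188), (37.36109924316406, 37.26277160644531), 2.838805675506592)
[297. 357.] 2662 ztop 139.0 ((589.0460205078125, -187.08880615234375), (6.39271354675293, 49.99420928955078), 6.172646999359131)
```

View pics/w1.png

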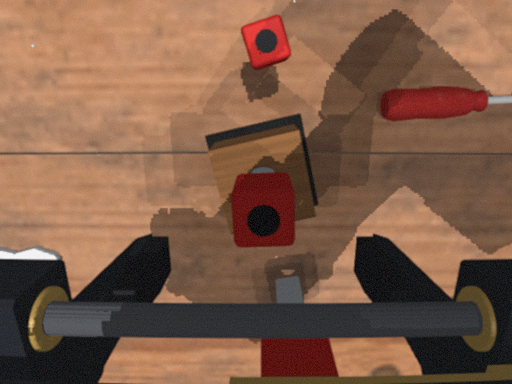

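The wrist view shows the middle grip at (263,208) in its rest, midway between the fingers. It measures (487,-210) with its top at 128 mm and a yaw of about 2°. Descending, gripping and lifting.

Request:
send_rows --targets '[[[-0.0005, 0.001, 0.02], -2], [[-0.0005, 0.001, 0.045], -2], [[-0.0005, 0.001, 0.065], -2], [[-0.0005, 0.001, 0.08], -2], [[-0.0005, 0.001, 0.084], -2], [[-0.0005, 0.001, 0.084], -2]]' --fingers 1

```text
time_s: 3.08
eef_pos: [487.2, -211.1, 87.3]
orientation: [0.0, -0.018, 1.0, -0.0]
ft_force: [-0.2, -1.2, 0.7]
opening: 88.1
gripper_force: 0.0
```

Request:
send_rows --targets '[[[0, 0, 0], 0], [[0, 0, 0], 0], [[0, 0, 0], 0], [[0, 0, 0], 0], [[0, 0, 0], 0], [[0, 0, 0], 0]]' --fingers 0 --newtons 40

```text
time_s: 3.82
eef_pos: [487.1, -211.2, 86.7]
orientation: [-0.0, -0.017, 1.0, 0.0]
ft_force: [0.2, -0.5, 0.6]
opening: 37.4
gripper_force: 39.9
```

Request:
send_rows --targets '[[[0, 0, -0.01], 0], [[0, 0, -0.03], 0], [[0, 0, -0.05], 0], [[0, 0, -0.08], 0], [[0, 0, -0.11], 0], [[0, 0, -0.12], 0], [[0, 0, -0.12], 0], [[0, 0, -0.12], 0]]'

```text
time_s: 4.82
eef_pos: [486.7, -211.0, 205.6]
orientation: [-0.001, -0.017, 1.0, 0.001]
ft_force: [-0.2, 0.1, -1.3]
opening: 37.6
gripper_force: 39.9
```

```bash
python3 - <<'E'
from h import *
s=r.read_state(); R,t=pose(s); print(s["time_s"],t.round(1),R.round(4),s["ft_force"],s["ft_torque"],s["opening"])
# vice from top view data: housing edges with depth
T=r.get_image("top"); X=cloud(T); c=T["color"]; hsv=cv2.cvtColor(c,cv2.COLOR_BGR2HSV)
J,I=np.meshgrid(range(512),range(384))
blue=(hsv[...,0]>98)&(hsv[...,0]<125)&(hsv[...,1]>110)&(J>140)&(J<215)&(I>185)&(I<245)
# cut to housing: within 60mm of socket estimate
m=blue&(np.hypot(X[...,0]-493,X[...,1]-180)<62)&(X[...,2]>54)
n,l,st,ce=cv2.connectedComponentsWithStats(m.astype(np.uint8)); k=1+st[1:,4].argmax(); 
p=np.argwhere(l==k)[:,::-1].astype(float); w=onplane(T,p[:,0],p[:,1],62.)
print("housing",st[k],cv2.minAreaRect(w[:,:2].astype(np.float32)))
# key pose in fingers, wrist view
im=r.get_image("wrist"); Y=cloud(im,s); h=cv2.cvtColor(im["color"],cv2.COLOR_BGR2HSV)
red=((h[...,0]<6)|(h[...,0]>174))&(h[...,1]>150)&(h[...,2]>50)
k=red&(Y[...,2]>t[2]+19+23-8)&(Y[...,2]<t[2]+60)&(np.hypot(Y[...,0]-t[0],Y[...,1]-t[1])<40)
print("key top",k.sum(),np.median(Y[k],0)-t,cv2.minAreaRect(Y[k][:,:2].astype(np.float32)))
cv2.imwrite("pics/w2.png",im["color"])
S=r.get_image("side"); cv2.imwrite("pics/s2.png",S["color"])
E
```

```text
4.825 [ 486.7 -211.   205.6] [[-0.9994 -0.0348 -0.0018]
 [-0.0348  0.9994  0.0013]
 [ 0.0018  0.0014 -1.    ]] [-0.23184239  0.05806232 -1.29965836] [ 0.04031466 -0.01352877  0.00827835] 37.61013121573985
housing [ 159  197   42   41 1026] ((493.20928955078125, 181.59463500976562), (80.36946868896484, 84.4024887084961), 18.997970581054688)
key top 5052 [-12.16448264   0.17944827  40.70856363] ((486.8819274902344, -210.91600036621094), (38.420013427734375, 38.66896057128906), 2.106151580810547)
```

The key is lifted, with its tip at about 131 mm. The housing rectangle fits 80×84 mm at (493.2,181.6), yaw 19°. Next I'll take the key beside the vice so the wrist camera can look straight down the socket and show the hole's angle.

Request:
send_rows --targets '[[[-0.01, 0.05, 0], 0], [[-0.02, 0.1, 0], 0], [[-0.03, 0.15, 0], 0], [[-0.04, 0.2, 0], 0], [[-0.05, 0.25, 0], 0], [[-0.06, 0.3, 0], 0], [[-0.07, 0.34, 0.01], 0], [[-0.08, 0.38, 0.02], 0], [[-0.08, 0.392, 0.02], 0], [[-0.08, 0.392, 0.02], 0], [[-0.08, 0.392, 0.02], 0], [[-0.08, 0.392, 0.02], 0]]'

```text
time_s: 6.48
eef_pos: [553.5, 182.3, 187.1]
orientation: [0.0, -0.017, 1.0, -0.0]
ft_force: [0.5, -0.1, -1.9]
opening: 37.9
gripper_force: 39.9
```

```bash
python3 - <<'E'
from h import *
s=r.read_state(); R,t=pose(s); im=r.get_image("wrist"); c=im["color"]
print(s["time_s"],t.round(1),s["q"].round(2))
# ortho-rectified patches: world planes z=62 and z=46 around socket, 0.2mm/px, world x up, y left
T=np.array(im["tool_from_camera"]); 
def ortho(h,half,n,cx=493.2,cy=181.5):
    g=np.linspace(half,-half,n); XX,YY=np.meshgrid(cx+g,cy+g,indexing="ij")
    P=np.stack([XX,YY,np.full_like(XX,h)],-1); p=(P-t)@R; p=(p-T[:3,3])@T[:3,:3]
    a,b=p[...,0]/p[...,2],p[...,1]/p[...,2]; k=1+im["k1"]*(a*a+b*b); F=f(im)
    return cv2.remap(c,(a*k*F+im["cx"]).astype(np.float32),(b*k*F+im["cy"]).astype(np.float32),cv2.INTER_CUBIC)
A=ortho(62,60,400); B=ortho(46,16,400)
cv2.imwrite("pics/sock.png",np.hstack([A,cv2.convertScaleAbs(B,alpha=1.8)]))
Y=cloud(im,s); h=cv2.cvtColor(c,cv2.COLOR_BGR2HSV)
m=(h[...,0]>98)&(h[...,0]<125)&(h[...,1]>110)&(abs(Y[...,2]-62)<4)&(np.hypot(Y[...,0]-493,Y[...,1]-181.5)<62)
print(m.sum(),cv2.minAreaRect(Y[m][:,:2].astype(np.float32)))
m=(Y[...,2]>40)&(Y[...,2]<52)&(np.hypot(Y[...,0]-493,Y[...,1]-181.5)<16); print("rim",m.sum(),Y[m].mean(0) if m.any() else 0)
E
```

```text
6.475 [553.5 182.3 187.1] [ 0.12  0.48  1.29 -0.    1.37 -1.49]
9714 ((493.9529113769531, 185.05972290039062), (80.25227355957031, 83.41244506835938), 18.645383834838867)
rim 272 [494.92715754 184.92289742  45.90227172]
```

View pics/sock.png

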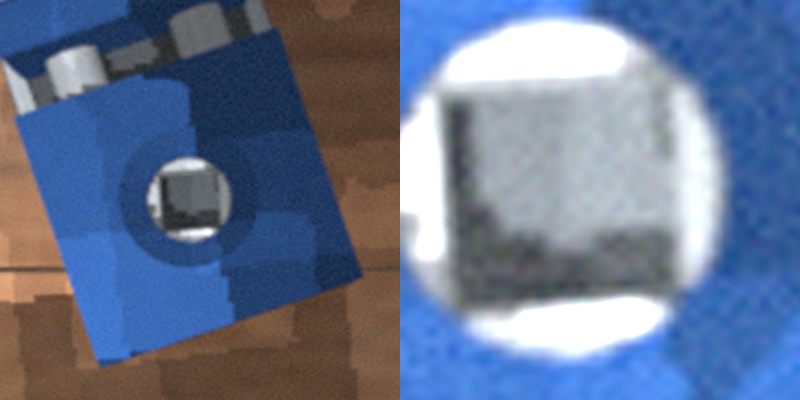

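The rectified patch shows the square hole: its top edge runs (445,95)→(675,78), so the hole is yawed about +4°. The bore is centred near (557,187), which puts the axis at about (494,184.5). The key's yaw is about 2°, so it needs about 2° more counter-clockwise. Moving over the socket and down to just above the mouth.

Request:
send_rows --targets '[[[0.03, 0.002, 0], -1], [[0.055, 0.004, 0], -2], [[0.0595, 0.004, 0], -2], [[0.0595, 0.004, 0.02], -2], [[0.0595, 0.004, 0.045], -2], [[0.0595, 0.004, 0.05], -2], [[0.0595, 0.004, 0.05], -2], [[0.0595, 0.004, 0.05], -2]]'

```text
time_s: 7.52
eef_pos: [494.4, 185.2, 137.6]
orientation: [0.001, -0.035, 0.999, 0.0]
ft_force: [0.0, -0.2, -1.5]
opening: 37.8
gripper_force: 39.9
```

Request:
send_rows --targets '[[[0, 0, 0.004], 0], [[0, 0, 0.008], 0], [[0, 0, 0.01], 0], [[0, 0, 0.01], 0]]'

```text
time_s: 8.02
eef_pos: [493.7, 185.3, 126.6]
orientation: [-0.0, -0.035, 0.999, -0.0]
ft_force: [0.1, -0.1, -1.1]
opening: 37.9
gripper_force: 39.9
```

Request:
send_rows --targets '[[[0, 0, 0.002], 0], [[0, 0, 0.004], 0], [[0, 0, 0.006], 0], [[0, 0, 0.006], 0]]'

```text
time_s: 8.52
eef_pos: [493.6, 185.1, 120.5]
orientation: [-0.0, -0.035, 0.999, -0.0]
ft_force: [-2.0, -1.1, -2.7]
opening: 37.7
gripper_force: 39.9
```

Request:
send_rows --targets '[[[0, 0, 0.002], 0], [[0, 0, 0.004], 0], [[0, 0, 0.004], 0]]'

```text
time_s: 8.9
eef_pos: [493.8, 185.0, 116.5]
orientation: [-0.0, -0.035, 0.999, -0.0]
ft_force: [-1.2, -2.5, -2.6]
opening: 37.7
gripper_force: 40.0
```

Request:
send_rows --targets '[[[0, -0.0005, 0.003], 0], [[0, -0.0005, 0.005], 0], [[0, -0.0005, 0.005], 0]]'

```text
time_s: 9.28
eef_pos: [493.7, 184.9, 111.5]
orientation: [-0.0, -0.035, 0.999, 0.0]
ft_force: [-1.1, -1.4, -2.3]
opening: 37.5
gripper_force: 39.9
```

```bash
python3 -c "
from h import *
s=r.read_state();print(s['eef_pos'],s['ft_force'],s['ft_torque'],s['opening'])"
```

```text
[493.74671428 184.86941183 111.49957327] [-1.06195997 -1.35829627 -2.31616934] [-0.16866323  0.08411994  0.0399309 ] 37.49307175745118
```

The key is entering the square freely, so I'm continuing to the floor.

Request:
send_rows --targets '[[[0, 0, 0.003], 0], [[0, 0, 0.006], 0], [[0, 0, 0.009], 0], [[0, 0, 0.011], 0], [[0, 0, 0.011], 0]]'

```text
time_s: 9.9
eef_pos: [493.8, 184.8, 100.5]
orientation: [-0.0, -0.035, 0.999, 0.0]
ft_force: [-0.2, -0.6, -1.5]
opening: 37.8
gripper_force: 39.9
```

Request:
send_rows --targets '[[[0, 0, 0.001], 0], [[0, 0, 0.002], 0], [[0, 0, 0.002], 0]]'

```text
time_s: 10.28
eef_pos: [493.8, 184.8, 98.7]
orientation: [0.0, -0.035, 0.999, -0.0]
ft_force: [-0.3, -1.2, -1.0]
opening: 37.7
gripper_force: 39.9
```

The key is home. Turning clockwise (+roll) with a firmer grip, 60° first.

Request:
send_rows --targets '[[[0, 0, 0], 0], [[0, 0, 0], 3], [[0, 0, 0], 7], [[0, 0, 0], 12], [[0, 0, 0], 17], [[0, 0, 0], 22], [[0, 0, 0], 27], [[0, 0, 0], 32], [[0, 0, 0], 37], [[0, 0, 0], 42], [[0, 0, 0], 47], [[0, 0, 0], 52], [[0, 0, 0], 57], [[0, 0, 0], 60], [[0, 0, 0], 60]]' --fingers 0 --newtons 60

```text
time_s: 12.15
eef_pos: [493.2, 184.4, 98.7]
orientation: [-0.0, 0.469, 0.883, -0.001]
ft_force: [-3.6, -3.5, 2.8]
opening: 37.8
gripper_force: 60.0
```

```bash
cat > st.py <<'E'
from h import *
s=r.read_state();R,t=pose(s);print(s['time_s'],t.round(1),'yang',np.degrees(np.arctan2(R[1,1],R[0,1])).round(2),s['ft_force'].round(2),s['ft_torque'].round(3),s['opening'].round(2),s['q'].round(2))
E
python3 st.py
```

```text
Traceback (most recent call last):
  File "st.py", line 2, in <module>
    s=r.read_state();R,t=pose(s);print(s['time_s'],t.round(1),'yang',np.degrees(np.arctan2(R[1,1],R[0,1])).round(2),s['ft_force'].round(2),s['ft_torque'].round(3),s['opening'].round(2),s['q'].round(2))
                                                                                                                                                                   ^^^^^^^^^^^^^^^^^^
AttributeError: 'float' object has no attribute 'round'
```

```bash
sed -i "s/s\['opening'\].round(2)/s['opening']/" st.py; python3 st.py
```

```text
12.15 [493.2 184.4  98.7] yang 34.04 [-3.6  -3.48  2.79] [-0.871  0.868  0.077] 37.80593801312167 [ 0.13  0.49  1.57 -0.    1.08 -0.46]
```

Request:
send_rows --targets '[[[0, 0, 0], 3], [[0, 0, 0], 6], [[0, 0, 0], 9], [[0, 0, 0], 12], [[0, 0, 0], 12]]'

```text
time_s: 12.78
eef_pos: [493.1, 184.4, 98.7]
orientation: [-0.001, 0.559, 0.829, -0.001]
ft_force: [-3.9, -3.7, 1.7]
opening: 37.0
gripper_force: 60.0
```

```bash
python3 st.py
```

```text
12.775 [493.1 184.4  98.7] yang 22.05 [-3.92 -3.74  1.75] [-0.804  0.92   0.062] 36.978672653050005 [ 0.13  0.49  1.57 -0.    1.08 -0.25]
```

Request:
send_rows --targets '[[[-0.0003, -0.0006, 0], 3], [[-0.0003, -0.0006, 0], 6], [[-0.0003, -0.0006, 0], 9], [[-0.0003, -0.0006, 0], 12], [[-0.0003, -0.0006, 0], 15]]'

```text
time_s: 13.4
eef_pos: [493.0, 184.3, 98.7]
orientation: [-0.0, 0.663, 0.749, -0.0]
ft_force: [-3.9, -2.0, 0.6]
opening: 38.0
gripper_force: 60.0
```

```bash
python3 st.py; python3 - <<'E'
from h import *
T=r.get_image("wrist"); cv2.imwrite("pics/w3.png",T["color"])
E
```

```text
13.4 [493.  184.3  98.7] yang 7.0 [-3.9  -1.97  0.6 ] [-0.259  0.725  0.208] 37.96252791868292 [0.13 0.49 1.57 0.   1.08 0.01]
```

View pics/w3.png

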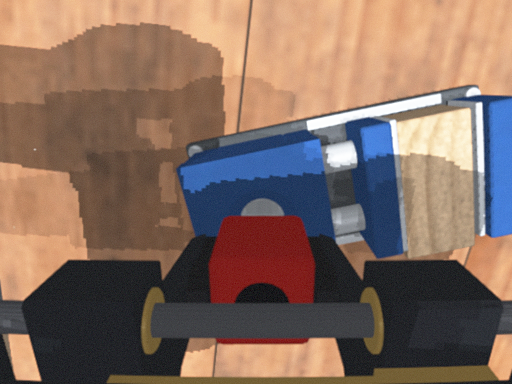

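The wrist view shows the key seated, with the moving jaw at about (400,170) almost at the block. The 0.2 N·m torque is the plain drag, so I'll keep turning.

Request:
send_rows --targets '[[[0, -0.0003, 0], 3], [[0, -0.0003, 0], 6], [[0, -0.0003, 0], 9], [[0, -0.0003, 0], 12]]'

```text
time_s: 13.95
eef_pos: [492.9, 184.4, 98.7]
orientation: [-0.0, 0.737, 0.676, -0.0]
ft_force: [-2.9, -1.2, 0.1]
opening: 37.5
gripper_force: 60.0
```

```bash
python3 st.py
```

```text
13.95 [492.9 184.4  98.7] yang -4.97 [-2.88 -1.15  0.13] [-0.255  0.612  0.246] 37.46378568812863 [0.13 0.49 1.57 0.   1.08 0.22]
```

Request:
send_rows --targets '[[[0, 0, 0], 3], [[0, 0, 0], 6], [[0, 0, 0], 9]]'

```text
time_s: 14.32
eef_pos: [492.9, 184.4, 98.7]
orientation: [-0.0, 0.788, 0.616, -0.0]
ft_force: [-2.4, -0.9, 0.4]
opening: 37.3
gripper_force: 60.0
```

```bash
python3 st.py
```

```text
14.325 [492.9 184.4  98.7] yang -13.95 [-2.38 -0.92  0.42] [-0.135  0.684  0.475] 37.27808599831606 [0.13 0.49 1.57 0.   1.08 0.38]
```

The torque has risen to 0.475, so the jaw is biting. A little more, in small steps.

Request:
send_rows --targets '[[[0, 0, 0], 2], [[0, 0, 0], 3], [[0, 0, 0], 3]]'

```text
time_s: 14.7
eef_pos: [492.9, 184.3, 98.7]
orientation: [-0.0, 0.804, 0.595, -0.0]
ft_force: [-3.4, -0.2, 1.2]
opening: 37.6
gripper_force: 60.1
```

```bash
python3 st.py
```

```text
14.7 [492.9 184.3  98.7] yang -16.95 [-3.45 -0.19  1.16] [0.049 0.83  0.572] 37.559515018338956 [0.13 0.49 1.57 0.   1.08 0.43]
```

Request:
send_rows --targets '[[[0, 0, 0], 2], [[0, 0, 0], 4], [[0, 0, 0], 4]]'

```text
time_s: 15.08
eef_pos: [492.9, 184.3, 98.7]
orientation: [-0.0, 0.824, 0.566, -0.0]
ft_force: [-4.2, 0.9, 1.1]
opening: 37.7
gripper_force: 60.1
```

```bash
python3 st.py
```

```text
15.075 [492.9 184.3  98.7] yang -21.03 [-4.17  0.88  1.08] [0.208 1.014 0.678] 37.698865137876346 [0.13 0.49 1.57 0.   1.08 0.5 ]
```

Torque is 0.68 N·m, past the tight range. Easing off the wind-up slightly, releasing, then rising straight up.

Request:
send_rows --targets '[[[0, 0, 0], -2], [[0, 0, 0], -2]]'

```text
time_s: 15.32
eef_pos: [492.9, 184.3, 98.7]
orientation: [-0.0, 0.814, 0.581, -0.0]
ft_force: [-4.1, 0.8, 1.2]
opening: 37.9
gripper_force: 60.0
```

Request:
send_rows --targets '[[[0, 0, 0], 0], [[0, 0, 0], 0], [[0, 0, 0], 0], [[0, 0, 0], 0], [[0, 0, 0], 0], [[0, 0, 0], 0]]' --fingers 1

```text
time_s: 16.08
eef_pos: [493.1, 184.2, 98.8]
orientation: [0.0, 0.814, 0.581, 0.0]
ft_force: [0.1, -1.2, -0.1]
opening: 88.2
gripper_force: 0.0
```

Request:
send_rows --targets '[[[0, 0, -0.01], 0], [[0, 0, -0.03], 0], [[0, 0, -0.06], 0], [[0, 0, -0.1], 0], [[0, 0, -0.14], 0], [[0, 0, -0.16], 0], [[0, 0, -0.16], 0], [[0, 0, -0.16], 0], [[0, 0, -0.16], 0]]'

```text
time_s: 17.2
eef_pos: [492.7, 184.1, 257.8]
orientation: [-0.0, 0.814, 0.581, -0.001]
ft_force: [0.2, -0.4, -0.2]
opening: 88.1
gripper_force: 0.0
```

```bash
python3 st.py; python3 - <<'E'
from h import *
s=r.read_state(); im=r.get_image("wrist"); S=r.get_image("side"); Y=cloud(im,s)
h=cv2.cvtColor(im["color"],cv2.COLOR_BGR2HSV)
red=((h[...,0]<6)|(h[...,0]>174))&(h[...,1]>150)&(h[...,2]>50)&(np.hypot(Y[...,0]-493,Y[...,1]-184)<45)
zt=np.percentile(Y[red][:,2],80); k=red&(abs(Y[...,2]-zt)<4); print("key top",zt,cv2.minAreaRect(Y[k][:,:2].astype(np.float32)))
P=Y[k]; c=P.mean(0); n=np.linalg.svd(P-c,full_matrices=False)[2][2]; print("normal",n)
cv2.imwrite("pics/fin.png",np.hstack([im["color"][:,:400],cv2.resize(S["color"][80:272,160:360],(400,384))]))
E
```

```text
17.2 [492.7 184.1 257.8] yang -19.0 [ 0.17 -0.37 -0.15] [-0.009  0.061 -0.027] 88.10239260662698 [0.13 0.33 1.33 0.   1.49 0.46]
key top 140.21426325388612 ((493.9705810546875, 185.4170379638672), (37.61289596557617, 36.93785095214844), 80.76945495605469)
normal [0.01490929 0.01079286 0.9998306 ]
```

View pics/fin.png

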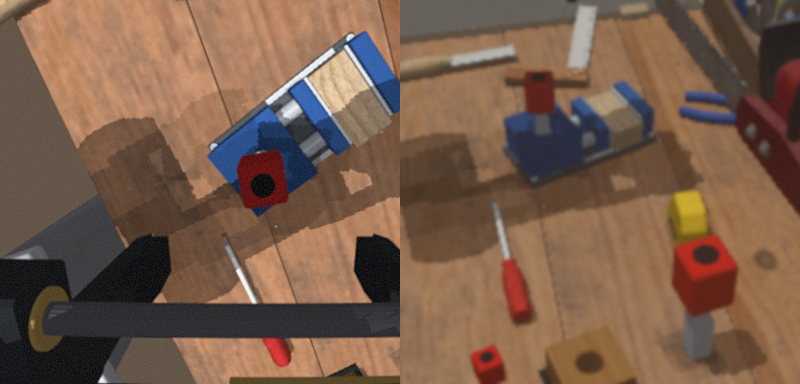

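The key stands upright and home, with its top at 140 mm. The bystanders are untouched and the block sits between both jaws. One quick check of the jaw gap before handing in.

```bash
python3 - <<'E'
from h import *
s=r.read_state(); im=r.get_image("wrist"); R,t=pose(s); T=np.array(im["tool_from_camera"])
a=np.radians(18.8); ex=np.array([np.cos(a),np.sin(a)]); ey=np.array([-ex[1],ex[0]]); o=np.array([494,185.])
x=np.arange(60,155,.25); y=np.arange(-35,36,.5)
XX,YY=np.meshgrid(x,y); w=o+XX[...,None]*ex+YY[...,None]*ey; P=np.concatenate([w,np.full(XX.shape+(1,),56.)],-1)
p=((P-t)@R-T[:3,3])@T[:3,:3]; u,v=p[...,0]/p[...,2],p[...,1]/p[...,2]; k=1+im["k1"]*(u*u+v*v); F=f(im)
U,V=u*k*F+im["cx"],v*k*F+im["cy"]
print("in view",U.min(),U.max(),V.min(),V.max())
A=cv2.remap(im["color"],U.astype(np.float32),V.astype(np.float32),cv2.INTER_LINEAR)
h=np.median(cv2.cvtColor(A,cv2.COLOR_BGR2HSV)[60:85],axis=0).astype(int)
for i in range(0,len(x),4): print(x[i],*h[i],end=" | ")
cv2.imwrite("pics/jaw.png",cv2.resize(A,None,fx=2,fy=3))
E
```

```text
in view 288.2062154251312 406.83795555488996 36.09303213422345 154.2466231125843
60.0 105 33 57 | 61.0 105 26 56 | 62.0 107 42 55 | 63.0 110 104 59 | 64.0 109 158 78 | 65.0 108 179 113 | 66.0 109 177 149 | 67.0 109 175 172 | 68.0 109 174 176 | 69.0 109 174 177 | 70.0 109 174 169 | 71.0 109 173 167 | 72.0 108 175 174 | 73.0 109 172 177 | 74.0 109 173 177 | 75.0 109 174 176 | 76.0 109 177 174 | 77.0 109 174 175 | 78.0 109 174 177 | 79.0 109 175 176 | 80.0 109 177 171 | 81.0 109 170 157 | 82.0 110 87 152 | 83.0 110 22 203 | 84.0 107 11 234 | 85.0 106 15 223 | 86.0 14 15 183 | 87.0 15 70 192 | 88.0 16 86 206 | 89.0 16 87 205 | 90.0 15 86 209 | 91.0 15 84 214 | 92.0 16 81 221 | 93.0 17 75 226 | 94.0 18 73 229 | 95.0 17 72 230 | 96.0 17 71 230 | 97.0 18 72 230 | 98.0 18 72 231 | 99.0 18 72 231 | 100.0 16 79 224 | 101.0 15 87 210 | 102.0 15 88 203 | 103.0 15 83 206 | 104.0 16 80 214 | 105.0 16 78 220 | 106.0 17 75 224 | 107.0 17 73 225 | 108.0 17 73 224 | 109.0 16 74 222 | 110.0 16 73 217 | 111.0 16 74 213 | 112.0 16 75 215 | 113.0 16 74 220 | 114.0 16 74 219 | 115.0 16 78 213 | 116.0 16 81 208 | 117.0 16 81 207 | 118.0 16 80 211 | 119.0 16 78 215 | 120.0 16 76 217 | 121.0 16 74 221 | 122.0 16 72 223 | 123.0 16 74 219 | 124.0 16 74 217 | 125.0 16 74 220 | 126.0 16 74 222 | 127.0 16 74 225 | 128.0 16 77 216 | 129.0 15 68 172 | 130.0 10 11 146 | 131.0 107 18 209 | 132.0 106 11 236 | 133.0 105 14 225 | 134.0 108 24 164 | 135.0 110 91 101 | 136.0 109 179 114 | 137.0 109 175 149 | 138.0 109 172 169 | 139.0 109 173 174 | 140.0 108 173 172 | 141.0 109 171 172 | 142.0 109 171 171 | 143.0 109 173 172 | 144.0 109 173 171 | 145.0 109 172 172 | 146.0 109 173 172 | 147.0 109 174 171 | 148.0 108 173 170 | 149.0 109 174 170 | 150.0 109 172 170 | 151.0 109 171 170 | 152.0 109 176 170 | 153.0 109 177 170 | 154.0 110 159 161 |
```

View pics/jaw.png

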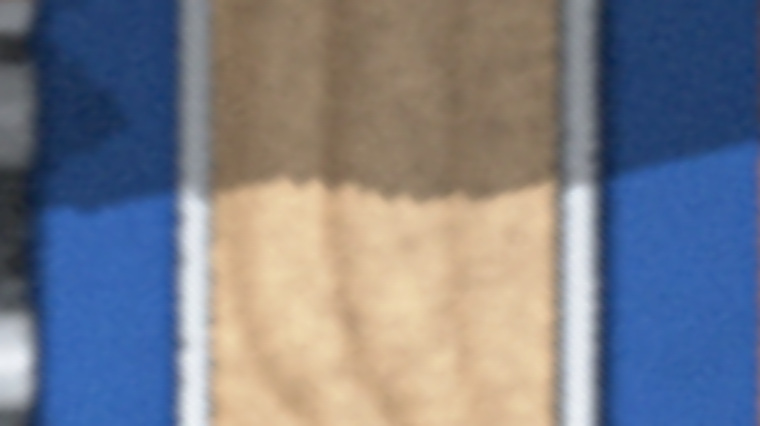

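The rectified view shows both steel faces flush against the wood, with columns 210 and 557 marking the two contacts. The gap is about 45 mm, so the block is clamped. Handing in.

```bash
python3 -c "
from plant import r
print(r.close_job())"
```

```text
the job is handed in; nothing more can be done
None
```

The block is clamped between the vice jaws (gap about 45 mm, turned until the torque reached 0.68 N·m), the key is standing released and fully home in the socket, and the screwdriver and tape measure were not touched; the job is handed in at about 17 s, but the hand-in gave no verdict.

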